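Hold the green clip open around the green card

TASK

Pair the green spring clip with the green-banded card: pick the clip up by its handles, squeeze it wide open and bring its open jaws over the card's near upright edge (the one towards the robot), about half-way up. Finish while still holding it there, wide open, one jaw on each side of the card and touching neither the card nor its foot, so that I can slip the player's treatment note in between. Leave the green card standing where it is, and do not disturb the yellow clip, the yellow card, the bandage roll or the tape roll.

Things in the scene. Friction and masses are not known exactly. Their poses are not given: they have to be found in the camera images.
- clip_green: Green spring clip like a big clothes peg, two levers on a pin with a coil between; 104 mm long, 26 mm broad along the pin, 80 g. Lies on its side, pin upright (26 mm tall). Origin: pin axis, underside. Closed: x along the midline to the jaw tips at +52 mm, handles to -x, z along the pin (up). This body is the +y lever: opening turns it by half the opening angle about +z.
- clip_green_lever (a joint): opening angle between the green clip's levers: 0 closed (lips touching), 0.44 rad at the stop (lips about 21 mm apart). A spring pulls it shut; squeezing the handles together where point clip_green_grip lies takes 6 N to begin and about 13 N at the stop, and 20 to 25 N holds it firmly there.
- clip_green_grip (a point): between the green clip's handles, on the closed midline, 36 mm behind the pin, half-way up the breadth: squeeze across here. The closed handles splay in a V, 44 mm over their outer faces here, 51 mm at their ends (50 mm behind the pin); squeezed to the stop their outer faces are flat, parallel, 28 mm apart, from 10 to 54 mm behind the pin.
- clip_green_jaw_a (a point): lip of the green clip's +y jaw: on its inner face, 2 mm behind the jaw tip (x = +50 mm from the pin), half-way up the breadth
- clip_green_jaw_b (a point): the same point on the other (-y) jaw; it coincides with jaw_a when the clip is closed
- card_green: Stiff white card, 105 mm wide, 3 mm thick, green band at its top, upright in a Green loose weighted foot (60 x 64 mm, 22 mm tall, slot lips to 37 mm); 0.75 kg. Origin: underside centre of the foot. x level in the card's plane, y square to its faces, z up. Card spans x -52.5 to +52.5, z 14 to 162 mm; its near upright edge (towards the robot) is at x = -52.5 mm, 22 mm out beyond the foot.
- card_green_edge (a point): half-way up the near upright edge of the green card: x = -52.5 mm, y = 0, z = 90 mm in the card's frame
- clip_yellow: yellow spring clip, otherwise the same as the green one; leave it alone
- card_yellow: yellow-banded card in a yellow foot, otherwise the same as the green one; leave it alone
- bandage: cream bandage roll standing on end, diameter 50 mm, 75 mm tall; origin at its underside centre; leave it alone
- tape: tan roll of tape lying flat, diameter 90 mm, hole 48 mm, 38 mm tall; origin at its underside centre; leave it alone

How it is judged:
By the outcome, as a careful person would: the job done as asked, in the order asked, and still so for the second after the job is handed in, while the arm keeps its last pose, push and grip.
It also fails if it takes over 35 s, if anything falls off the work surface, if the arm or the gripper's body presses on something with over 40 N, if the wrist force passes 120 N, or if a joint passes its speed limit or range.

ROBOT

A 7-joint arm with a two-finger parallel gripper is mounted at the origin on the work surface. World frame = base frame: x ahead of the robot, y to its left, z up, the work surface at z = 0. Lengths are in m, angles in rad, forces in N, time in s.
With the tool pointing down it reaches from about 0.425 to 1.025 m from the base axis. Payload 9.4 kg.
Tool frame: the origin (TCP) lies at the very end of the fingers, on their centre line; the grasp point (between the pads) lies 19 mm behind it; z points along the fingers, y is the line along which they close (so a half turn about z gives the same grasp; the last joint's range is limited). The gripper opens to 85 mm and grips with 20 to 120 N. Pads are 22 mm wide; open, the fingers measure 114 mm over their backs; the gripper's body (76 mm by 85 mm) begins 54 mm behind the grasp point. The pads swing forward as they close: fully open they stand 13 mm farther back than shut.
Start: joints at [-1.189, 0.599, -0.003, 1.599, 0.002, 0.943, -0.08], TCP at [0.321, 0.65, 0.231] pointing down, gripper open.
Joint ranges: [-2.57, 2.57], [-0.35, 1.97], [-1.29, 1.29], [0.11, 2.56], [-1.05, 4.19], [0.11, 1.86], [-2.63, 2.63]. Speed limits (rad/s): [2.22, 2.22, 3.01, 3.01, 3.14, 3.14, 3.14].

INTERFACE

Orientations are given as a rotation vector (axis times angle).
In Python, from cell import arm, viewer, finder gives the robot as it stands. The module is installed in compiled form; this text tells all that it offers.
- The arm moves only by the tool step_arm, never from a script. Its argument "rows" is a list of rows, each an object of numbers: "x", "y", "z": the shift along the tool's x, y, z in m; "roll": the turn about the tool's z in degrees. A call has 1 to 20 rows; each row is the pose to reach, as a shift and turn from the pose commanded when the call began, along the tool's axes at that moment; what a row does not reach only later rows make up. A row lasts 1/12 s, in which the tool goes at most 41.7 mm and 7.16 degrees, less where a joint would pass 70% of its speed; a pose out of reach is approached as far as the arm can. A call with a gripper value outside its range is refused whole. "hand" is the opening, from -1 (shut) to 1 (fully open), set as the call begins (left out, the last holds). The fingers move at their own pace and stop on an object; "newtons" is the grip in N (left out, the last holds). Time passes only in rows, so rows that repeat a pose let the fingers close. It gives the time, the measured TCP pose, the force, the opening and the grip force at its end, in the units of the state.
- arm.observe(): the state, without advancing time (a new reading comes with each control period).
- viewer.read_camera(name): name is "side" or "top" or "wrist"; returns the picture (480x640x3 uint8, red, green, blue); there is no depth.
- viewer.calibration(name): a dict with "intrinsics" (3x3 intrinsics, pixels), "pose" (4x4, takes a point from camera to world coordinates). Camera axes: x right, y down, z forward; pixel columns grow to the right and rows downward; lengths in m; the calibration is good to about 2 mm. A picture is of the moment at which its call begins: read the wrist's pose just before it. calibration takes no time and is no camera call; for the wrist camera it gives the pose at the moment of the call.
- arm.finish_job(): hands the job in; it is judged then, once.
Trained networks look in the newest picture that a camera, given by its name, has taken for a name from the list of things; names that differ only in an ending like _2 or _b are one class to them, and where a whole thing is asked for, a point or a joint stands for the part that bears it (a point fixed in the world has none). Each returns a list of dicts, best first, with "p" (0 to 1); they miss things now and then, are a little off and sometimes report something else, mostly with a low value. They report only what shows in the picture. A call takes as long as a camera call.
- finder.boxes_of(camera, label): "extent" ([left, top, right, bottom] in pixels, round what is visible of it).
The state is a dict: "t": time; "joint_pos": joint angles; "qd": joint speeds; "effort": joint torques, N m; "tool_pos": TCP position; "eef_rot": TCP orientation; "ft_force": force on the tool from outside, world axes, zero at the start; "torque": the same for the moment, N m; "gripper_width": finger opening in m; "grip_force": force on a finger pad.
Only numpy, scipy, OpenCV 4.12 (cv2) and the standard library are available. Lean on these libraries where they do the work, as an engineer would, in place of code of your own. Each camera call takes 0.05 s, during which the arm holds its last target. There are 200 camera calls.

## Working session

There is one attempt and no reset: what is moved stays moved. The work goes in short steps, Python scripts to look and compute and a tool call to move; the robot and the scene stay as the last step left them, time stands still between calls to the robot, and variables do not carry over. Pictures are saved under pics/ and viewed, at most 10 in all, crops included, and the job is handed in when it is done.

Besides the shell and the picture viewer there is one more tool, called after "Emit:" as name(argument=value, ...) on one line, values as JSON. step_arm: Moves the arm, as the interface text tells. Its arguments: {"type":"object","properties":{"rows":{"type":"array","items":{"type":"object","properties":{"x":{"type":"number"},"y":{"type":"number"},"z":{"type":"number"},"roll":{"type":"number"}}}},"hand":{"type":"number"},"newtons":{"type":"number"}},"required":["rows"]}

```bash
mkdir -p pics; python3 - <<'E'
from cell import arm, viewer, finder
import cv2, numpy as np
s=arm.observe(); print(s['t'],s['tool_pos'],s['eef_rot'],s['gripper_width'])
for c in ("top","side"):
    im=viewer.read_camera(c); cv2.imwrite(f"pics/{c}0.png",im[:,:,::-1])
    k=viewer.calibration(c); print(c,np.round(k['intrinsics'],1).tolist(),np.round(k['pose'],4).tolist())
    for l in ("clip_green","card_green","clip_yellow","card_yellow"):
        print(l,[(np.round(d['extent']).tolist(),round(d['p'],2)) for d in finder.boxes_of(c,l)[:2]])
E
```

```text
0.0 [0.32087962 0.64958341 0.23037466] [-7.14201863e-01 -3.05912036e+00  2.49891896e-03] 0.08557902216101529
top [[499.5, 0.0, 320.3], [0.0, 499.5, 239.0], [0.0, 0.0, 1.0]] [[0.0068, -0.9861, 0.1662, 0.4403], [-1.0, -0.007, -0.0007, 0.0533], [0.0018, -0.1662, -0.9861, 0.8937], [0.0, 0.0, 0.0, 1.0]]
clip_green []
card_green [([249.0, 151.0, 295.0, 225.0], 0.78)]
clip_yellow [([430.0, 261.0, 464.0, 326.0], 0.86), ([405.0, 158.0, 465.0, 229.0], 0.62)]
card_yellow [([406.0, 158.0, 468.0, 226.0], 0.65), ([250.0, 283.0, 302.0, 312.0], 0.19)]
side [[524.7, 0.0, 318.2], [0.0, 524.7, 241.1], [0.0, 0.0, 1.0]] [[0.9253, -0.2434, 0.2908, 0.2775], [-0.379, -0.5668, 0.7315, -0.7606], [-0.0133, -0.7871, -0.6167, 0.7586], [0.0, 0.0, 0.0, 1.0]]
clip_green [([235.0, 240.0, 268.0, 275.0], 0.6), ([248.0, 162.0, 267.0, 197.0], 0.16)]
card_green [([303.0, 169.0, 344.0, 249.0], 0.97)]
clip_yellow [([279.0, 333.0, 335.0, 373.0], 0.83)]
card_yellow [([352.0, 258.0, 413.0, 336.0], 0.66)]
```

View pics/top0.png

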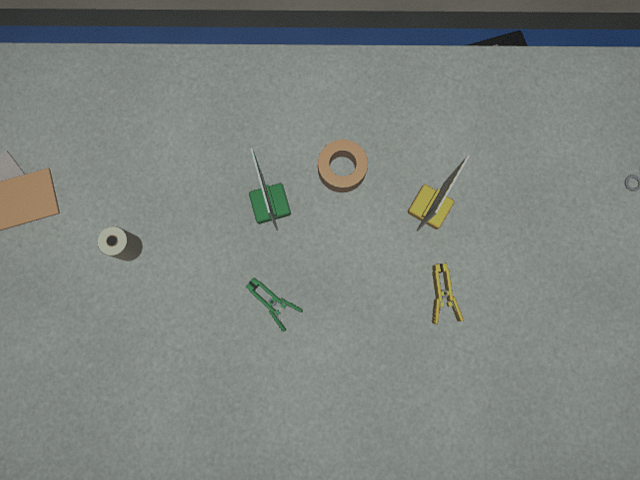

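View pics/side0.png

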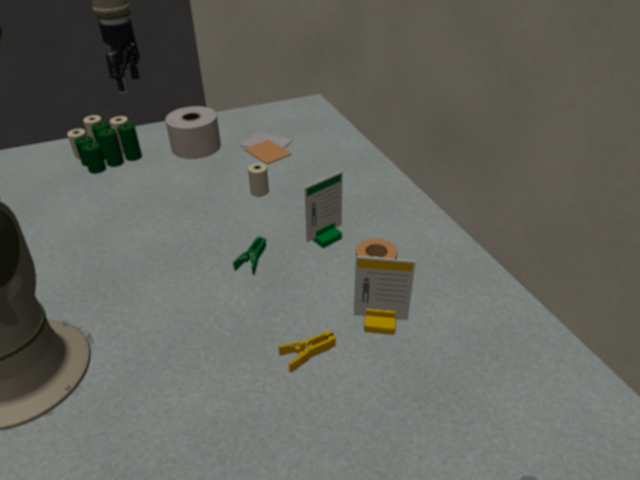

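```bash
cat > h.py <<'E'
from cell import arm, viewer, finder
import cv2, numpy as np
from scipy.spatial.transform import Rotation as R
def ray(c,u,v,z,k=None):
    k=k or viewer.calibration(c); P=np.array(k['pose']); d=P[:3,:3]@np.linalg.inv(k['intrinsics'])@[u,v,1]
    return P[:3,3]+d*(z-P[2,3])/d[2]
def proj(c,p,k=None):
    k=k or viewer.calibration(c); P=np.array(k['pose']); q=np.array(k['intrinsics'])@(P[:3,:3].T@(np.array(p)-P[:3,3])); return q[:2]/q[2]
E
python3 - <<'E'
from h import *
im=cv2.imread("pics/top0.png")
cv2.imwrite("pics/z1.png",np.hstack([cv2.resize(im[140:240,235:305],None,fx=5.5,fy=5.5,interpolation=3),cv2.resize(im[265:340,240:310],None,fx=5.5,fy=5.5,interpolation=3) if 0 else cv2.resize(im[252:352,240:310],None,fx=5.5,fy=5.5,interpolation=3)]))
for n,u,v,z in [("jaw",253,284,.026),("h1",284,329,.026),("h2",301,310,.026),("cardtopfar",252,149,.162),("tapec",342,165,.038),("roll",112,241,.075)]: print(n,ray("top",u,v,z).round(4))
E
```

```text
jaw [0.5065 0.1689 0.026 ]
h1 [0.4301 0.1137 0.026 ]
h2 [0.4625 0.0851 0.026 ]
cardtopfar [0.7027 0.1583 0.162 ]
tapec [0.7185 0.015  0.038 ]
roll [0.5725 0.3984 0.075 ]
```

View pics/z1.png

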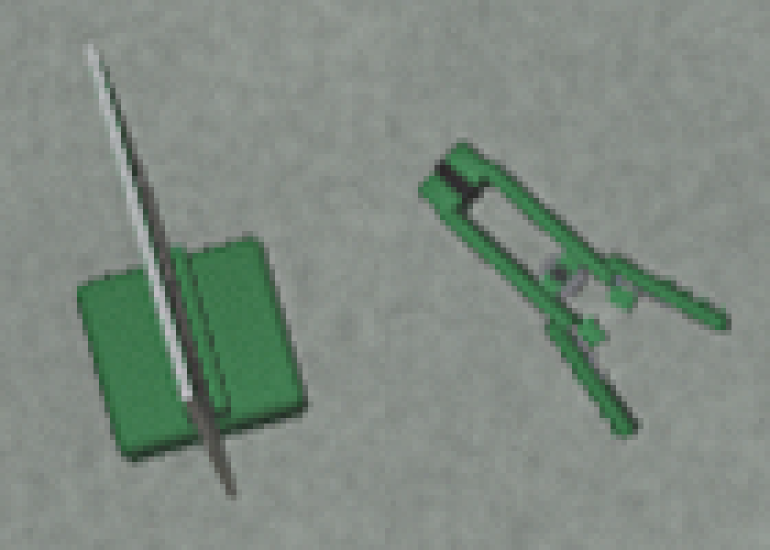

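```bash
python3 - <<'E'
from h import *
L=lambda x,y:(235+x/5.5,140+y/5.5); Rr=lambda x,y:(240+(x-385)/5.5,252+y/5.5)
a=ray("top",*L(90,45),.162);b=ray("top",*L(187,397),.162);c=ray("top",*L(232,495),.014)
print("card",a,b,c,np.linalg.norm(a-b),np.degrees(np.arctan2(*(a-b)[[1,0]])))
for n,p in [("tip",(443,163)),("pin",(568,272)),("e1",(725,325)),("e2",(628,432)),("emid",(676.5,378.5))]: print(n,ray("top",*Rr(*p),.026).round(4))
t=ray("top",*Rr(443,163),.026);e=ray("top",*Rr(676.5,378.5),.026);print(np.linalg.norm(t-e),np.degrees(np.arctan2(*(t-e)[[1,0]])))
# foot corners top z=.022
for p in [(80,290),(258,238),(305,405),(130,450)]: print(ray("top",*L(*p),.022).round(4))
s=arm.observe();print(R.from_rotvec(s['eef_rot']).as_matrix().round(3))
k=viewer.calibration("wrist");T=np.eye(4);T[:3,:3]=R.from_rotvec(s['eef_rot']).as_matrix();T[:3,3]=s['tool_pos'];print((np.linalg.inv(T)@k['pose']).round(3))
E
```

```text
card [0.70395584 0.15936254 0.162     ] [0.60383296 0.12995945 0.162     ] [0.60435512 0.13003049 0.014     ] 0.10435100421182693 16.36593334356146
tip [0.5106 0.1733 0.026 ]
pin [0.4767 0.1331 0.026 ]
e1 [0.4606 0.0836 0.026 ]
e2 [0.4275 0.1133 0.026 ]
emid [0.444  0.0985 0.026 ]
0.10013543655190252 48.294076906318914
[0.6706 0.1804 0.022 ]
[0.6886 0.1226 0.022 ]
[0.6327 0.1063 0.022 ]
[0.6174 0.1626 0.022 ]
[[-0.897  0.443  0.   ]
 [ 0.443  0.897 -0.   ]
 [-0.    -0.    -1.   ]]
[[ 0.001 -0.95  -0.313  0.081]
 [ 1.     0.001 -0.    -0.   ]
 [ 0.    -0.313  0.95  -0.142]
 [ 0.     0.     0.     1.   ]]
```

Emit:
step_arm(rows=[{"x": -0.3585,"y": -0.4289,"z": 0.08,"roll": 105.4},{"x": -0.3585,"y": -0.4289,"z": 0.08,"roll": 105.4},{"x": -0.3585,"y": -0.4289,"z": 0.08,"roll": 105.4},{"x": -0.3585,"y": -0.4289,"z": 0.08,"roll": 105.4},{"x": -0.3585,"y": -0.4289,"z": 0.08,"roll": 105.4},{"x": -0.3585,"y": -0.4289,"z": 0.08,"roll": 105.4},{"x": -0.3585,"y": -0.4289,"z": 0.08,"roll": 105.4},{"x": -0.3585,"y": -0.4289,"z": 0.08,"roll": 105.4},{"x": -0.3585,"y": -0.4289,"z": 0.08,"roll": 105.4},{"x": -0.3585,"y": -0.4289,"z": 0.08,"roll": 105.4},{"x": -0.3585,"y": -0.4289,"z": 0.08,"roll": 105.4},{"x": -0.3585,"y": -0.4289,"z": 0.08,"roll": 105.4},{"x": -0.3585,"y": -0.4289,"z": 0.08,"roll": 105.4},{"x": -0.3585,"y": -0.4289,"z": 0.08,"roll": 105.4},{"x": -0.3585,"y": -0.4289,"z": 0.08,"roll": 105.4},{"x": -0.3585,"y": -0.4289,"z": 0.08,"roll": 105.4},{"x": -0.3585,"y": -0.4289,"z": 0.08,"roll": 105.4},{"x": -0.3585,"y": -0.4289,"z": 0.08,"roll": 105.4},{"x": -0.3585,"y": -0.4289,"z": 0.08,"roll": 105.4},{"x": -0.3585,"y": -0.4289,"z": 0.08,"roll": 105.4}], hand=1, newtons=23)

```text
t: 2.17
tool_pos: [0.4525, 0.1076, 0.1514]
eef_rot: [-2.864, -1.29, -0.001]
ft_force: [0.4, 0.0, 0.0]
gripper_width: 0.0855
grip_force: 0.0
```

```bash
python3 - <<'E'
from h import *
s=arm.observe(); print(s['t'],s['tool_pos'],np.degrees(np.arctan2(*R.from_rotvec(s['eef_rot']).as_matrix()[[1,0],0])),s['joint_pos'])
k=viewer.calibration("wrist");np.save("k1.npy",k,allow_pickle=True)
im=viewer.read_camera("wrist").copy()[:,:,::-1].copy(); cv2.imwrite("pics/w1.png",im)
a=np.radians(48.3);d=np.array([np.cos(a),np.sin(a)]);n=np.array([-d[1],d[0]]);pin=np.array([.4762,.1334])
for l,w in [(52,0),(0,0),(-36,22),(-36,-22),(-36,0),(-50,25.5),(-50,-25.5)]:
    q=proj("wrist",[*(pin+d*l/1e3+n*w/1e3),.026],k);print(l,w,q.round(1))
    cv2.drawMarker(im,tuple(int(x) for x in q),(0,0,255),0,10)
cv2.imwrite("pics/w1m.png",im)
E
```

```text
2.1667 [0.45249814 0.10761186 0.15137686] 48.49602957206645 [-0.66738996  0.45392237  0.43410595  2.27720384 -0.40989453  0.48200274
 -0.62953455]
52 0 [321.4 118.5]
0 0 [321.  188.8]
-36 22 [293.9 232.6]
-36 -22 [347.7 232.8]
-36 0 [320.8 232.7]
-50 25.5 [290.  248.7]
-50 -25.5 [351.4 248.9]
```

View pics/w1m.png

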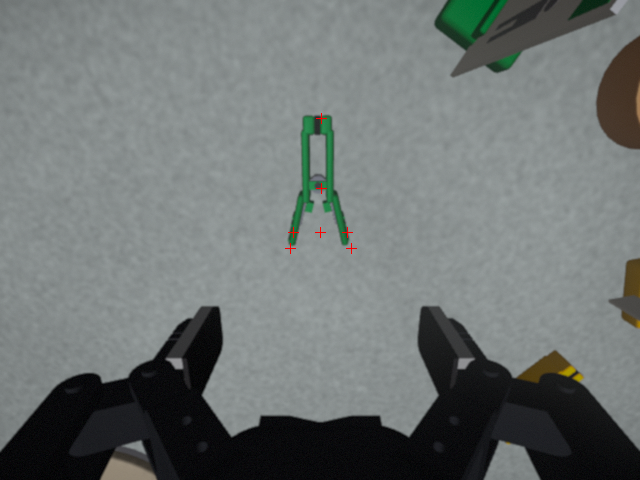

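Emit:
step_arm(rows=[{"x": 0.002,"y": -0.001,"z": 0.04},{"x": 0.002,"y": -0.001,"z": 0.08},{"x": 0.002,"y": -0.001,"z": 0.11},{"x": 0.002,"y": -0.001,"z": 0.13},{"x": 0.002,"y": -0.001,"z": 0.135},{"x": 0.002,"y": -0.001,"z": 0.135}])

```text
invalid input at $.rows[0]: expected keys x, y, z, roll
```

```bash
python3 - <<'E'
from h import *
s=arm.observe(); print(s['tool_pos'],np.degrees(np.arctan2(*R.from_rotvec(s['eef_rot']).as_matrix()[[1,0],0])),s['ft_force'])
k=viewer.calibration("wrist"); im=viewer.read_camera("wrist")[:,:,::-1].copy()
T=R.from_rotvec(s['eef_rot']).as_matrix()
for z in (0,-.013):
  for x in (-.011,.011):
    print(z,x,[proj("wrist",s['tool_pos']+T@[x,y,z],k).round().tolist() for y in (-.043,.043)])
cv2.imwrite("pics/w2.png",im)
E
```

```text
[0.45248271 0.10743178 0.15136315] 48.45716503320802 [ 1.0993515  -0.46058181  0.0370732 ]
0 -0.011 [[231.0, 329.0], [410.0, 329.0]]
0 0.011 [[227.0, 287.0], [414.0, 287.0]]
-0.013 -0.011 [[223.0, 345.0], [417.0, 345.0]]
-0.013 0.011 [[219.0, 300.0], [422.0, 301.0]]
```

View pics/w2.png

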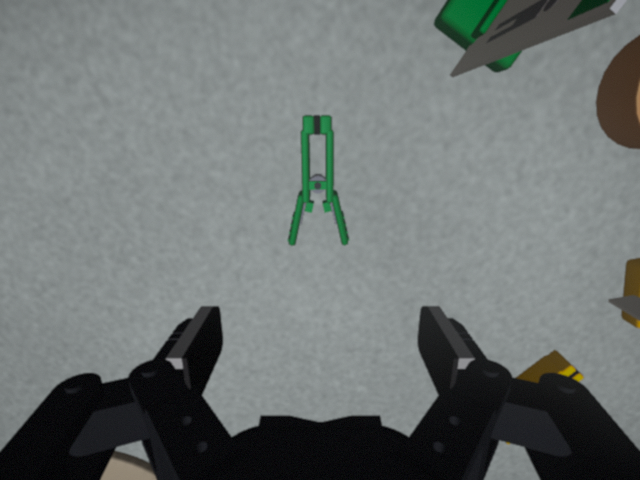

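Emit:
step_arm(rows=[{"x": 0.002,"y": -0.0007,"z": 0.04,"roll": 0},{"x": 0.002,"y": -0.0007,"z": 0.08,"roll": 0},{"x": 0.002,"y": -0.0007,"z": 0.11,"roll": 0},{"x": 0.002,"y": -0.0007,"z": 0.135,"roll": 0},{"x": 0.002,"y": -0.0007,"z": 0.147,"roll": 0},{"x": 0.002,"y": -0.0007,"z": 0.147,"roll": 0},{"x": 0.002,"y": -0.0007,"z": 0.147,"roll": 0},{"x": 0.002,"y": -0.0007,"z": 0.147,"roll": 0}])

```text
t: 2.93
tool_pos: [0.454, 0.1087, 0.005]
eef_rot: [2.865, 1.286, 0.002]
ft_force: [-0.1, 0.3, 1.0]
gripper_width: 0.0854
grip_force: 0.0
```

```bash
python3 - <<'E'
from h import *
s=arm.observe(); print(s['t'],s['tool_pos'],s['ft_force'])
im=viewer.read_camera("wrist")[:,:,::-1].copy()
cv2.imwrite("pics/w3.png",im)
E
```

```text
2.9333 [0.45404707 0.10867969 0.00496855] [-0.09223028  0.3118056   0.97510653]
```

View pics/w3.png

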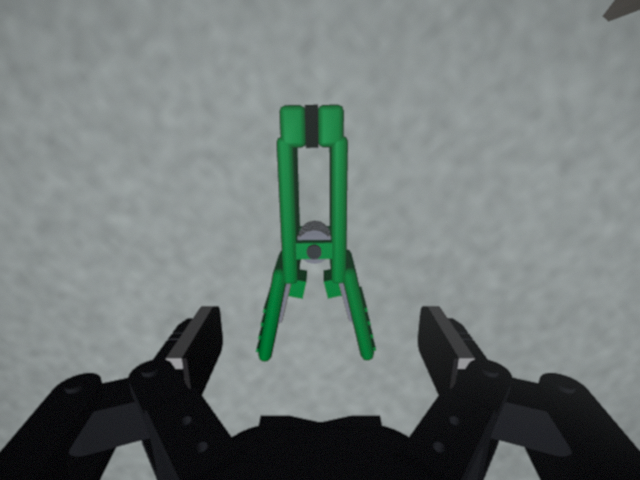

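Emit:
step_arm(rows=[{"x": 0,"y": -0.0018,"z": 0.0015,"roll": 0},{"x": 0,"y": -0.0018,"z": 0.0015,"roll": 0}])

```text
t: 3.15
tool_pos: [0.4526, 0.1104, 0.0039]
eef_rot: [2.865, 1.287, 0.004]
ft_force: [0.5, -0.2, -0.1]
gripper_width: 0.0849
grip_force: 0.0
```

Emit:
step_arm(rows=[{"x": 0,"y": 0,"z": 0,"roll": 0},{"x": 0,"y": 0,"z": 0,"roll": 0},{"x": 0,"y": 0,"z": 0,"roll": 0},{"x": 0,"y": 0,"z": 0,"roll": 0},{"x": 0,"y": 0,"z": 0,"roll": 0},{"x": 0,"y": 0,"z": 0,"roll": 0},{"x": 0,"y": 0,"z": 0,"roll": 0},{"x": 0,"y": 0,"z": 0,"roll": 0},{"x": 0,"y": 0,"z": 0,"roll": 0},{"x": 0,"y": 0,"z": 0,"roll": 0},{"x": 0,"y": 0,"z": 0,"roll": 0},{"x": 0,"y": 0,"z": 0,"roll": 0}], hand=-1, newtons=24)

```text
t: 4.15
tool_pos: [0.4524, 0.1098, 0.0035]
eef_rot: [2.867, 1.285, 0.002]
ft_force: [-0.5, -1.0, 10.5]
gripper_width: 0.0271
grip_force: 24.7
```

```bash
python3 - <<'E'
from h import *
s=arm.observe(); print(s['t'],s['tool_pos'],s['ft_force'],s['gripper_width'],s['grip_force'])
im=viewer.read_camera("wrist")[:,:,::-1].copy()
cv2.imwrite("pics/w4.png",im)
E
```

```text
4.15 [0.4524052  0.10978899 0.00347142] [-0.51699911 -0.99833663 10.49822766] 0.02708932288435131 24.709566235542297
```

View pics/w4.png

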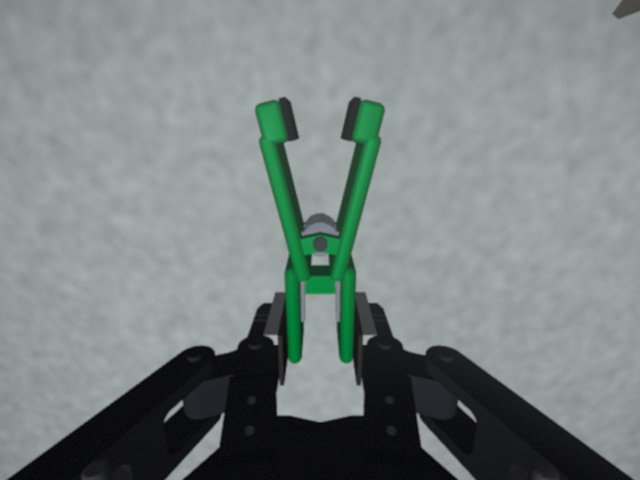

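Emit:
step_arm(rows=[{"x": 0,"y": 0,"z": -0.01,"roll": 0},{"x": 0,"y": 0,"z": -0.03,"roll": 0},{"x": 0,"y": 0,"z": -0.055,"roll": 0},{"x": 0.003,"y": 0.006,"z": -0.077,"roll": 5},{"x": 0.007,"y": 0.013,"z": -0.077,"roll": 10},{"x": 0.011,"y": 0.02,"z": -0.077,"roll": 15},{"x": 0.015,"y": 0.027,"z": -0.077,"roll": 20},{"x": 0.019,"y": 0.034,"z": -0.077,"roll": 25},{"x": 0.0226,"y": 0.0416,"z": -0.077,"roll": 30},{"x": 0.0226,"y": 0.0416,"z": -0.077,"roll": 32},{"x": 0.0226,"y": 0.0416,"z": -0.077,"roll": 32},{"x": 0.0226,"y": 0.0416,"z": -0.077,"roll": 32}])

```text
t: 5.2
tool_pos: [0.4973, 0.0991, 0.0796]
eef_rot: [3.109, 0.449, -0.002]
ft_force: [-0.7, -0.8, -0.6]
gripper_width: 0.0273
grip_force: 23.9
```

```bash
python3 - <<'E'
from h import *
s=arm.observe(); M=R.from_rotvec(s['eef_rot']).as_matrix(); print(s['t'],s['tool_pos'],s['ft_force'],s['gripper_width'],np.degrees(np.arctan2(M[1,0],M[0,0])))
k=viewer.calibration("wrist"); im=viewer.read_camera("wrist")[:,:,::-1].copy()
print(np.array(k['intrinsics']).round(1).tolist())
for u,v in [(320,243),(278,100),(362,100)]: print((M.T@(ray("wrist",u,v,s['tool_pos'][2]+.0225,k)-s['tool_pos'])).round(4))
for z in (.014,.09,.162): 
  q=proj("wrist",[.604,.130,z],k); print(z,q.round(1)); cv2.drawMarker(im,tuple(int(x) for x in q),(0,0,255),0,12)
cv2.imwrite("pics/w5.png",im)
E
```

```text
5.2 [0.49733394 0.09909859 0.07962597] [-0.71591429 -0.80292876 -0.59468277] 0.027289956842163274 16.449519526976893
[[341.9, 0.0, 319.8], [0.0, 341.9, 241.1], [0.0, 0.0, 1.0]]
[ 0.0398  0.0001 -0.0225]
[ 0.0888 -0.0136 -0.0226]
[ 0.0888  0.0136 -0.0226]
0.014 [321.   68.6]
0.09 [321.7  31.9]
0.162 [ 324.5 -106.6]
```

View pics/w5.png

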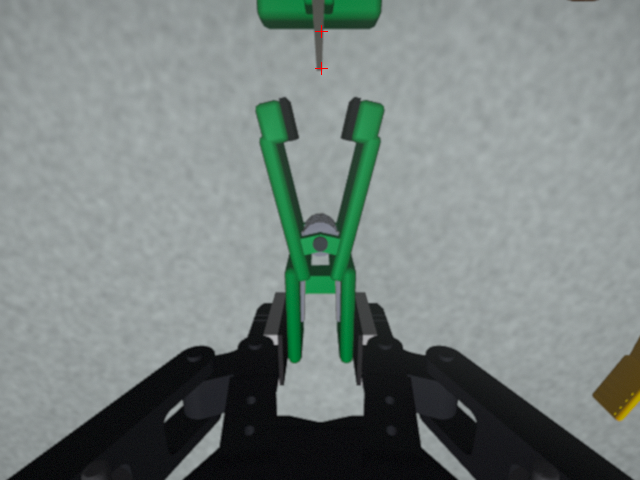

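Emit:
step_arm(rows=[{"x": 0.008,"y": 0,"z": 0,"roll": 0},{"x": 0.016,"y": 0,"z": 0,"roll": 0},{"x": 0.024,"y": 0,"z": 0,"roll": 0},{"x": 0.032,"y": 0,"z": 0,"roll": 0},{"x": 0.037,"y": 0,"z": 0,"roll": 0},{"x": 0.04,"y": 0,"z": 0,"roll": 0},{"x": 0.04,"y": 0,"z": 0,"roll": 0},{"x": 0.04,"y": 0,"z": 0,"roll": 0},{"x": 0.04,"y": 0,"z": 0,"roll": 0}])

```text
t: 6.0
tool_pos: [0.5361, 0.1102, 0.0797]
eef_rot: [3.11, 0.446, -0.001]
ft_force: [0.2, 0.2, -0.2]
gripper_width: 0.027
grip_force: 23.9
```

```bash
python3 - <<'E'
from h import *
s=arm.observe(); M=R.from_rotvec(s['eef_rot']).as_matrix(); print(s['t'],s['tool_pos'],s['ft_force'],s['gripper_width'],s['grip_force'],np.degrees(np.arctan2(M[1,0],M[0,0])))
print("edge in tool",M.T@(np.array([.604,.130,.09])-s['tool_pos']))
im=viewer.read_camera("wrist")[:,:,::-1]; sd=viewer.read_camera("side")[:,:,::-1]
cv2.imwrite("pics/f1.png",np.hstack([cv2.resize(im,(440,330)),cv2.resize(sd[150:270,230:360],(357,330),interpolation=3)]))
E
```

```text
6.0 [0.53606406 0.110161   0.07971304] [ 0.22594092  0.204448   -0.16366642] 0.027019034220702363 23.930878937244415 16.305669722815814
edge in tool [ 7.07677066e-02  3.25240534e-05 -1.03262190e-02]
```

View pics/f1.png

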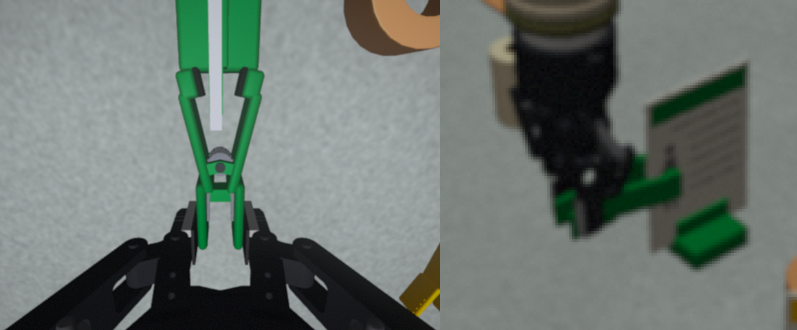

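```bash
python3 -c "
from cell import arm
print(arm.finish_job())"
```

```text
the job is handed in; nothing more can be done
None
```

The green clip is held squeezed wide open over the near edge of the green card, about half-way up with one jaw on each side. The last pictures and force readings showed it touching neither the card nor its foot. The job is handed in at about 6 s, and its result was not reported back.

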